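# Clear the magnifier and throw the relay jig's two-stage lever

### The arm

A 6-joint arm with a two-finger parallel gripper is mounted at the origin on the work surface. World frame = base frame: x ahead of the robot, y to its left, z up, the work surface at z = 0. Lengths are in mm, angles in rad, forces in N, time in s.
With the tool pointing down it reaches from about 275 to 750 mm from the base axis. Payload 10.2 kg.
Tool frame: the origin (TCP) lies midway between the tips of the shut fingers; the grasp point (between the pads) lies 19 mm behind it; y points along the fingers, z is the direction in which the jaws open and shut, and the axes are right-handed (so a half turn about y gives the same grasp; the last joint's range is limited). The gripper opens to 85 mm and grips with 20 to 120 N. Pads are 22 mm wide; open, the fingers measure 114 mm over their backs; the gripper's body (76 mm by 85 mm) begins 54 mm behind the grasp point. The pads swing forward as they close: fully open they stand 13 mm farther back than shut.
Start: joints at [0.89, 0.313, 1.498, -0, 1.331, -0.223], TCP at [232.05, 470.939, 231.294] pointing down, gripper open.
Joint ranges: [-2.94, 2.94], [-0.97, 2.17], [0.19, 2.56], [-1.23, 4.37], [0.02, 3.11], [-2.88, 2.88]. Speed limits (rad/s): [2.39, 2.39, 3.01, 3.14, 3.14, 3.14].

### API

Orientations are given as a unit quaternion [w, x, y, z].
In Python, from rig import ctrl gives the robot as it stands.
- The arm moves only by the shell command python3 -m inch 'ROWS' [OPENING] [FORCE]. ROWS is JSON, one flat list of numbers, 6 for each row, row after row: the shift along the tool's x, y, z in cm, then the turn, a rotation vector about the tool's x, y, z in rad. A call has 1 to 8 rows; each row is the pose to reach, as a shift and turn from the pose commanded when the call began, along the tool's axes at that moment; what a row does not reach only later rows make up. A row lasts 1/12 s, in which the tool goes at most 41.7 mm and 7.16 degrees, less where a joint would pass 70% of its speed; a pose out of reach is approached as far as the arm can. A call with a gripper value outside its range is refused whole. OPENING is the gripper command: -1 is fully open, 1 is shut, values between are in proportion, set as the call begins (- or left out, the last holds). The fingers move at their own pace and stop on an object; FORCE is the grip in N (left out, the last holds). Time passes only in rows, so rows that repeat a pose let the fingers close. It gives the time, the measured TCP pose, the force and the opening at its end, in the units of the state.
- ctrl.sense(): the state, without advancing time (a new reading comes with each control period).
- ctrl.capture(name): name is "scene" or "top"; returns the picture (480x640x3 uint8, red, green, blue); there is no depth.
- ctrl.get_calibration(name): a dict with "fx", "fy", "cx", "cy" (pixels), "world_to_cam" (4x4, takes a point from world to camera coordinates). Camera axes: x right, y down, z forward; pixel columns grow to the right and rows downward; lengths in mm; the calibration is good to about 2 mm. A picture is of the moment at which its call begins. get_calibration takes no time and is no camera call.
- ctrl.finish_job(): hands the job in, once; it reports no verdict.
Trained networks look in the newest picture that a camera, given by its name, has taken for a name from the list of things; names that differ only in an ending like _2 or _b are one class to them, and where a whole thing is asked for, a point or a joint stands for the part that bears it (a point fixed in the world has none). Each returns a list of dicts, best first, with "score" (0 to 1); they miss things now and then, are a little off and sometimes report something else, mostly with a low value. They report only what shows in the picture. A call takes as long as a camera call.
- ctrl.search_frame(thing, camera): "uv" ([column, row] in pixels, amid what is visible of it).
The state is a dict: "time_s": time; "joints": joint angles; "dq": joint speeds; "tau": joint torques, N m; "eef_pos": TCP position; "ee_rot": TCP orientation; "force": force on the tool from outside, world axes, zero at the start; "wrist_torque": the same for the moment, N m; "grip_width": opening from 0.0 (shut) to 1.0 (fully open).
Only numpy, scipy, OpenCV 4.12 (cv2) and the standard library are available. Lean on these libraries where they do the work, as an engineer would, in place of code of your own. Each camera call takes 0.05 s, during which the arm holds its last target.

### The job

Swing the magnifier aside, to either side, until its lens no longer hangs over the grey relay test jig; then push the jig's red-tabbed lever from its start position past the first detent all the way to the second stop, at the green mark, where it must stay. Only push with the fingers: do not pinch the lever tab or the magnifier arm, and leave the spare relay, contact spring, test plug and foot pad where they are.

Things in the scene. Friction and masses are not known exactly. Their poses are not given: they have to be found in the camera images.
- jig: Grey relay test jig, aluminium top plate, screwed down: 200 mm (its x) by 160 mm (its y), 44 mm high. Origin at the centre of its underside; x points away from the robot at yaw 0, y left, z up. A fixed blue relay is plugged in at jig x = +77 mm, y = 0 (28 x 36 mm, top at 100 mm). Rows of dots mark the lever positions: white start, yellow first detent, green second stop.
- lever_pivot (a point): Vertical pivot axis of the lever, at the jig's origin in plan, 44 mm above the bench (top plate level). Sprung detents hold the lever at 0, 0.55 and 1.10 rad and draw it into the nearest: leaving one takes about 4 to 7 N at the tab. Near the humps (0.25, 0.85 rad) it may stay put, so push right on to the stop.
- lever (a joint): Lever angle, rad: 0 = start (always so at first), 0.55 = first detent, 1.10 = second stop (hard at 1.11). In the jig frame it points from the pivot along (-cos(v-0.55), sin(v-0.55)), so the tab travels from the right front to the left front (towards jig +y).
- lever_tab (a point): Centre of the red upright tab on the lever, 84 mm from the pivot axis and 87 mm above the bench. The tab is a plate 36 mm long along the lever, 12 mm thick across it, standing from 66 to 108 mm above the bench; push it on its broad side that faces the start (jig -y). Pinching means pressing on both broad sides at once.
- post_axis (a point): Pivot axis of the magnifier on its upright steel post (20 mm thick, base disc 76 mm wide, hub 34 mm wide with its top at 190 mm), 174 mm above the bench. The post stands about 200 mm beyond the jig's centre and does not move.
- magnifier (a joint): Swing of the magnifier about the vertical post, rad, stops at -1.4 and +1.4. At 0 it points from the post about straight back towards the robot, over the jig; positive swings the lens to the robot's right (-y), negative to its left (+y). Light friction (about 1 N at the lens) holds it wherever it is left.
- lens_center (a point): Centre of the magnifier lens, 200 mm from the post axis, 174 mm above the bench. The lens is a glass disc in a steel rim, 100 mm outer diameter, its rim 167 to 181 mm above the bench; push on the rim's side. Two parallel steel rods (8 mm thick, 20 mm between centre lines, same height) carry it from the post; pinching means pressing on both rods at once.
- spare_relay: Loose blue plastic plug-in relay, 28 x 36 x 52 mm, standing on the bench beside the jig; origin at the centre of its underside. Leave alone.
- contact_spring: Loose stainless contact spring, bent strip 62 mm long, 12 mm wide, 20 mm high, on the bench beside the jig; origin under the middle of its 50 mm flat. Leave alone.
- test_plug: Loose brass test plug, 24 mm diameter, 42 mm high, standing on the bench beside the jig; origin at the centre of its underside. Leave alone.
- foot_pad: Loose black rubber foot pad, 34 mm diameter, 12 mm high, on the bench beside the jig; origin at the centre of its underside. Leave alone.

How it is judged:
By the outcome, as a careful person would: the job done as asked, in the order asked, and still so for the second after the job is handed in, with the robot touching nothing.
It also fails if it takes over 48 s, if anything falls off the work surface, if the arm or the gripper's body presses on something with over 40 N, if the wrist force passes 120 N, or if a joint passes its speed limit or range.

## Working session

There is one attempt and no reset: what is moved stays moved. The work goes in short steps, Python scripts to look and compute and a shell command to move; the robot and the scene stay as the last step left them, time stands still between calls to the robot, and variables do not carry over. Pictures are saved under pics/ and viewed, and the job is handed in when it is done.

```bash
ls; mkdir -p pics
python3 - <<'E'
from rig import ctrl
import cv2
s=ctrl.sense();print(s)
for n in("scene","top"):
    im=ctrl.capture(n);cv2.imwrite(f"pics/{n}0.png",im[:,:,::-1])
    print(n,ctrl.get_calibration(n))
E
```

```text
pics
{'time_s': 0.0, 'joints': array([ 8.89560504e-01,  3.13470190e-01,  1.49848185e+00, -1.67669355e-05,
        1.33099674e+00, -2.23387683e-01]), 'dq': array([-7.08150482e-04,  3.38616613e-04,  3.14558828e-04,  4.71367354e-04,
       -9.09303505e-05, -7.41534912e-05]), 'tau': array([ 4.53948242e-04, -4.12283242e+01, -2.59739792e+01, -1.99386650e-04,
        4.18472802e-03,  2.43898836e-05]), 'eef_pos': array([231.89226797, 470.70578304, 230.70789722]), 'ee_rot': array([-0.68822555,  0.68909308, -0.16066655,  0.16025782]), 'force': array([ 0.27115657,  0.60959839, -0.43693318]), 'wrist_torque': array([ 0.03176532,  0.03789678, -0.02765636]), 'grip_width': 1.0015650780323277}
scene {'fx': 511.1082177005369, 'fy': 511.1082177005369, 'cx': 320.1533233529189, 'cy': 240.54222510521575, 'world_to_cam': array([[ 5.52756558e-01,  8.33274977e-01,  1.06301309e-02,
        -3.83757939e+02],
       [ 7.35834241e-01, -4.82051859e-01, -4.75577517e-01,
        -3.66708590e+02],
       [-3.91162570e-01,  2.70700606e-01, -8.79609587e-01,
         1.11919349e+03],
       [ 0.00000000e+00,  0.00000000e+00,  0.00000000e+00,
         1.00000000e+00]])}
top {'fx': 587.7278176871014, 'fy': 587.7278176871014, 'cx': 316.4462598943044, 'cy': 249.79753123524037, 'world_to_cam': array([[-2.12109618e-02, -9.99774457e-01, -1.06341732e-03,
         6.81232009e+01],
       [-9.75313636e-01,  2.09258314e-02, -2.19830435e-01,
         6.25808014e+02],
       [ 2.19803107e-01, -3.62564955e-03, -9.75537518e-01,
         8.95521146e+02],
       [ 0.00000000e+00,  0.00000000e+00,  0.00000000e+00,
         1.00000000e+00]])}
```

View pics/scene0.png

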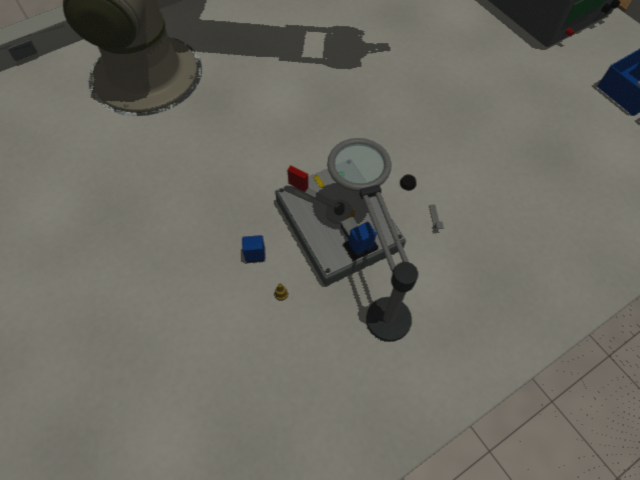

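View pics/top0.png

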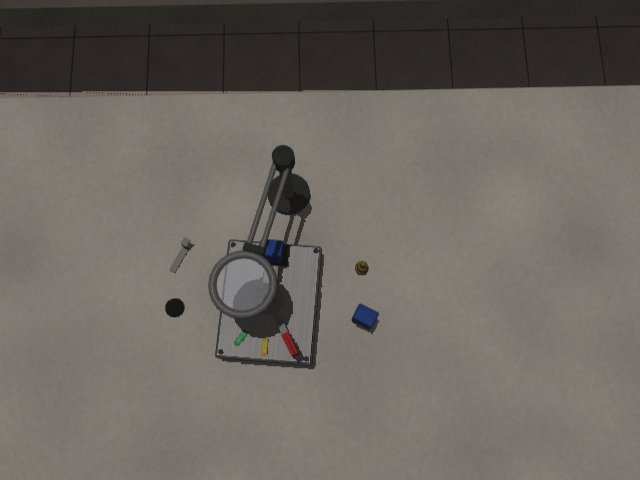

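The top view shows the lens at (243,284), the hub at (283,157), the tab at about (289,343), the jig corners at (230,241), (322,248), (312,363) and (217,357), the relay at (365,317), the plug at (362,268), the pad at (175,308) and the spring at (181,254).

```bash
cat > h.py <<'E'
from rig import ctrl
import numpy as np
def bp(n,uv,z):
    c=ctrl.get_calibration(n);T=c["world_to_cam"];R=T[:3,:3];t=T[:3,3]
    d=R.T@np.array([(uv[0]-c["cx"])/c["fx"],(uv[1]-c["cy"])/c["fy"],1]);o=-R.T@t
    return (o+d*(z-o[2])/d[2]).round(1)
def pj(n,p):
    c=ctrl.get_calibration(n);q=c["world_to_cam"]@np.r_[p,1];return np.array([q[0]/q[2]*c["fx"]+c["cx"],q[1]/q[2]*c["fy"]+c["cy"]]).round(1)
E
python3 - <<'E'
from h import *
from scipy.spatial.transform import Rotation as Ro
for k,uv,z in [("TL",(230,241),44),("TR",(322,248),44),("BR",(312,362),44),("BL",(217,356),44),("lens",(243,284.5),174),("hub",(283,154),190),("tab",(291,344),100),("relay",(365,314),52),("plug",(362,266),40),("pad",(175,307),12),("spring",(180,256),10),("basedisc",(289,193),5)]: print(k,bp("top",uv,z))
for k,uv,z in [("lens",(359.5,163),174),("hub",(405,272),190),("tab",(298,178),87),("c",(325,282),44),("c2",(404,240),44),("relay",(253,242),52)]: print("s",k,bp("scene",uv,z))
for t in("lever_tab","lens_center","jig","spare_relay","magnifier"):
  print(t,[(d["uv"],d["score"]) for d in ctrl.search_frame(t,"top")][:2],[(d["uv"],d["score"]) for d in ctrl.search_frame(t,"scene")][:2])
q=ctrl.sense()["ee_rot"];print(Ro.from_quat(np.r_[q[1:],q[0]]).as_matrix().round(3))
E
```

```text
TL [651.3 200.7  44. ]
TR [635.8  45.2  44. ]
BR [447.1  65.8  44. ]
BL [459.9 219.6  44. ]
lens [554.6 162.1 174. ]
hub [747.1 101.8 190. ]
tab [473.  97. 100.]
relay [522.  -22.3  52. ]
plug [604.2 -21.4  40. ]
pad [545.3 297.9  12. ]
spring [634.6 292.5  10. ]
basedisc [747.2 101.5   5. ]
s lens [554.5 163.8 174. ]
s hub [744.9 101.1 190. ]
s tab [472.8  99.8  87. ]
s c [646.1  40.9  44. ]
s c2 [655.3 198.1  44. ]
s relay [521.  -21.9  52. ]
lever_tab [([280.0, 317.2], 0.93)] [([324.8, 198.1], 0.61)]
lens_center [([248.4, 274.3], 0.95)] [([371.4, 179.9], 0.95), ([329.0, 222.7], 0.67)]
jig [([285.5, 320.5], 0.89)] [([330.4, 225.6], 0.73), ([325.0, 198.2], 0.65)]
spare_relay [([362.2, 314.7], 0.91), ([182.5, 255.8], 0.24)] [([254.9, 247.5], 0.92)]
magnifier [([251.9, 275.8], 0.8)] [([371.3, 175.4], 0.93)]
[[ 0.897 -0.     0.442]
 [-0.442 -0.     0.897]
 [ 0.    -1.    -0.   ]]
```

```bash
python3 -m inch '[3,0,-1.4,0,-0.06,0, 6,0,-2.8,0,-0.12,0, 9,0,-4.2,0,-0.2,0, 12,0,-5.6,0,-0.28,0, 15,0,-7,0,-0.36,0, 18,0,-8.4,0,-0.43,0, 21,0,-9.8,0,-0.458,0, 23.2,0,-10.6,0,-0.458,0]' 1 30
python3 - <<'E'
from h import *
from scipy.spatial.transform import Rotation as Ro
q=ctrl.sense()["ee_rot"];print(Ro.from_quat(np.r_[q[1:],q[0]]).as_matrix().round(3), ctrl.sense()["joints"].round(2))
E
```

```text
time_s: 1.27
eef_pos: [394.5, 271.2, 231.4]
ee_rot: [-0.707, 0.707, 0.0, -0.0]
force: [0.8, 0.2, 1.0]
grip_width: 0.0
[[ 1.     0.    -0.001]
 [ 0.001 -0.     1.   ]
 [ 0.    -1.    -0.   ]] [ 0.36  0.21  1.63 -0.    1.3  -1.21]
```

```bash
python3 -m inch '[1.5,0,-3,0,0,0, 3,0,-6,0,0,0, 4.5,0,-9,0,0,0, 6,0,-12,0,0,0, 8,0,-15,0,0,0, 10.5,0,-18,0,0,0, 13.5,0,-20,0,0,0, 16,0,-20,0,0,0]'; python3 -m inch '[0,1.5,0,0,0,0, 0,3,0,0,0,0, 0,4.5,0,0,0,0, 0,6,0,0,0,0, 0,6.8,0,0,0,0, 0,6.8,0,0,0,0]'
python3 - <<'E'
from h import *
import cv2
im=ctrl.capture("scene");cv2.imwrite("pics/s1.png",im[:,:,::-1])
E
```

```text
time_s: 1.93
eef_pos: [555.0, 69.5, 231.3]
ee_rot: [-0.707, 0.707, -0.001, 0.002]
force: [0.8, 0.1, 0.9]
grip_width: -0.001
time_s: 2.43
eef_pos: [552.6, 73.4, 161.7]
ee_rot: [0.707, -0.707, 0.001, 0.001]
force: [-0.1, 0.6, 0.3]
grip_width: -0.002
```

View pics/s1.png

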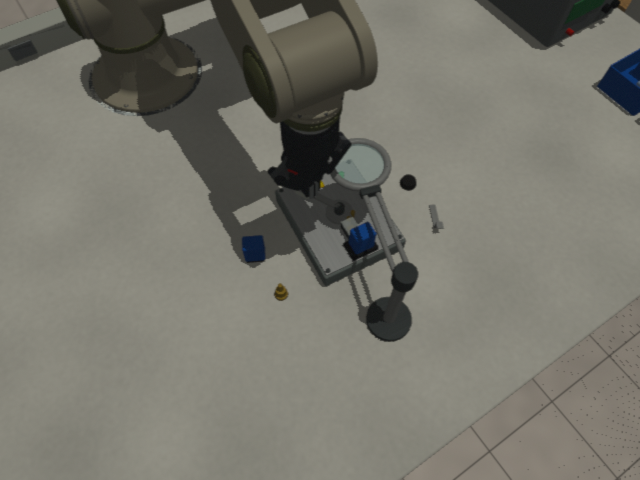

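```bash
python3 -m inch '[-1.5,0,1.5,0,0,0, -1.8,0,2.7,0,0,0, -1.6,0,4.7,0,0,0, -1.4,0,6.7,0,0,0, -0.9,0,8.7,0,0,0, -0.2,0,10.7,0,0,0, 0.7,0,12.6,0,0,0, 1.7,0,14.4,0,0,0]'
python3 - <<'E'
from h import *
import cv2
im=ctrl.capture("top");cv2.imwrite("pics/t2.png",im[:,:,::-1])
E
```

```text
time_s: 3.15
eef_pos: [570.8, 219.0, 164.4]
ee_rot: [-0.707, 0.707, 0.001, 0.0]
force: [-0.3, -1.3, -0.3]
grip_width: -0.003
```

View pics/t2.png

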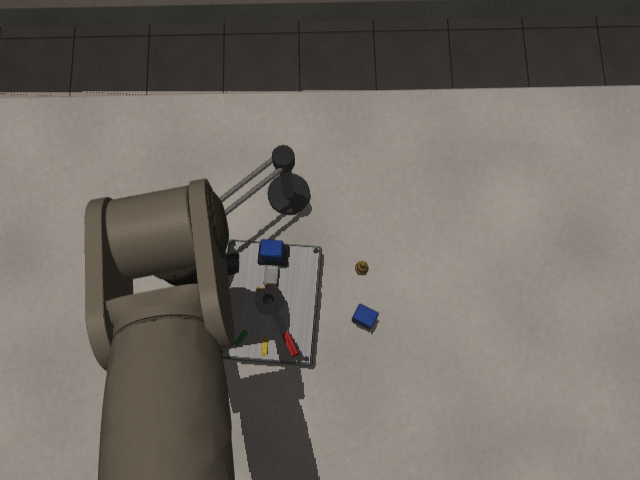

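The lens is swinging: the rods now run down-left from the hub at (283,157), and the lever tab at (290,343) hasn't moved.

```bash
python3 -m inch '[0.7,0.3,0.9,0,0,0, 1.3,0.4,1.7,0,0,0, 2,0.4,2.5,0,0,0, 2.6,0.4,3.2,0,0,0, 3.8,0.4,4.3,0,0,0, 5,0.4,5.1,0,0,0, 5.6,0.4,5.5,0,0,0, 5.6,0.4,5.5,0,0,0]'
python3 - <<'E'
from h import *
import cv2
im=ctrl.capture("top");cv2.imwrite("pics/t3.png",im[:,:,::-1])
im=ctrl.capture("scene");cv2.imwrite("pics/s3.png",im[:,:,::-1])
E
```

```text
time_s: 3.87
eef_pos: [627.0, 273.3, 159.6]
ee_rot: [0.707, -0.707, -0.001, -0.0]
force: [-0.5, -0.1, -0.5]
grip_width: -0.001
```

View pics/s3.png

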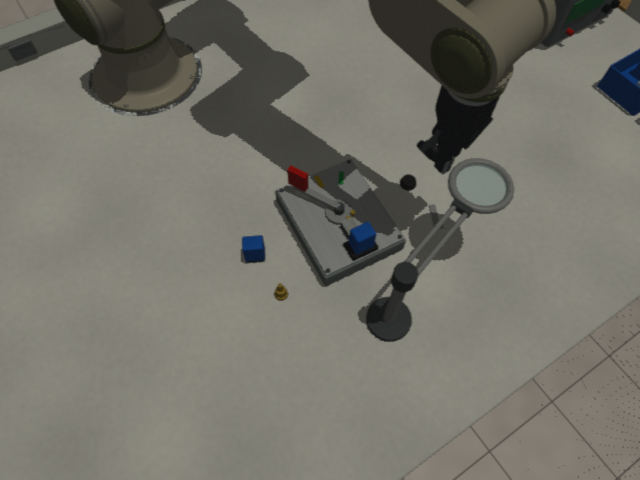

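The lens, at about (481,186) in the scene view, is clear of the jig. The lever is still at its start, with the tab at (298,178). Next I retreat and move to the right of the tab.

```bash
python3 -m inch '[-2,0,-1,0,0,0, -4,-2,-3,0,0,0, -6,-4,-6,0,0,0, -8,-4,-9.5,0,0,0, -10,-4,-13,0,0,0, -12,-4,-16.5,0,0,0, -13.5,-4,-20,0,0,0, -13.5,-4,-22.3,0,0,0]'; python3 -m inch '[0,2,0,0,0,0, 0,5,0,0,0,0, 0,8,0,0,0,0, 0,10.5,0,0,0,0, 0,12,0,0,0,0, 0,12.5,0,0,0,0, 0,12.5,0,0,0,0]'
python3 - <<'E'
from h import *
import cv2
im=ctrl.capture("top");cv2.imwrite("pics/t4.png",im[:,:,::-1])
im=ctrl.capture("scene");cv2.imwrite("pics/s4.png",im[:,:,::-1])
print(bp("scene",(481,186),174))
E
```

```text
time_s: 4.63
eef_pos: [488.6, 47.3, 200.1]
ee_rot: [-0.707, 0.707, -0.0, 0.0]
force: [-0.1, -0.2, 0.5]
grip_width: 0.001
time_s: 5.22
eef_pos: [490.7, 49.3, 74.0]
ee_rot: [0.707, -0.707, 0.0, 0.0]
force: [0.4, -0.0, -0.4]
grip_width: 0.001
[690.4 293.2 174. ]
```

View pics/s4.png

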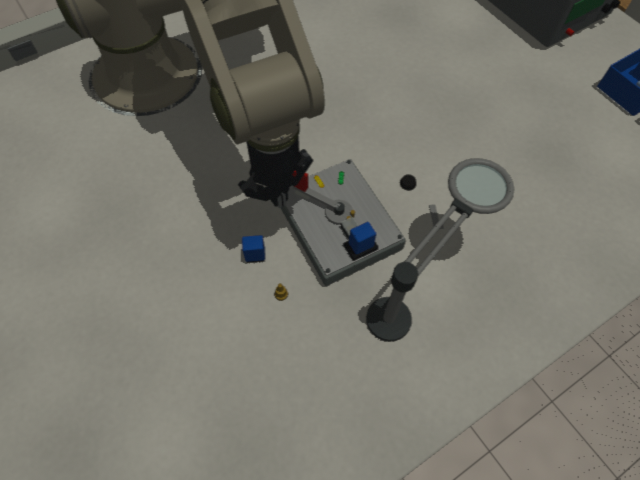

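View pics/t4.png

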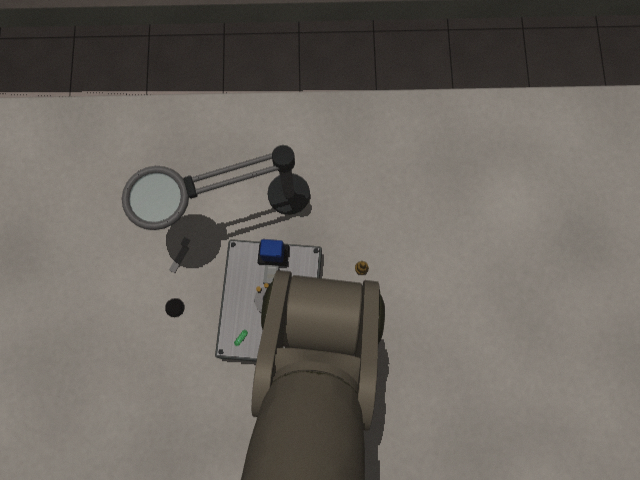

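The lens is at about (155,197) in the top view, well clear of the jig. The fingers are down to the right of the red tab, so I start pushing.

```bash
python3 -m inch '[-0.4,0,1.5,0,0,0, -0.5,0,2.8,0,0,0, -1.2,0,3.9,0,0,0, -2,0,4.9,0,0,0, -2.4,0,6,0,0,0, -2.7,0,7.1,0,0,0, -2.9,0,8.3,0,0,0, -3,0,9.3,0,0,0]'; python3 -m inch '[0.1,0,0.5,0,0,0, 0.2,0,1,0,0,0, 0.4,0,1.4,0,0,0, 0.5,0,1.7,0,0,0, 0.5,0,1.7,0,0,0]'
python3 - <<'E'
from h import *
import cv2
im=ctrl.capture("scene");cv2.imwrite("pics/s5.png",cv2.resize(im[100:300,220:450,::-1],None,fx=3,fy=3))
print(ctrl.sense()["force"])
E
```

```text
time_s: 5.98
eef_pos: [462.2, 142.4, 75.2]
ee_rot: [-0.706, 0.708, 0.001, 0.001]
force: [1.7, -6.6, 0.6]
grip_width: 0.001
time_s: 6.4
eef_pos: [466.5, 159.9, 74.3]
ee_rot: [0.707, -0.707, -0.0, 0.0]
force: [-0.9, 0.9, 0.4]
grip_width: 0.002
[-0.6256999   0.48502014  0.03449247]
```

View pics/s5.png

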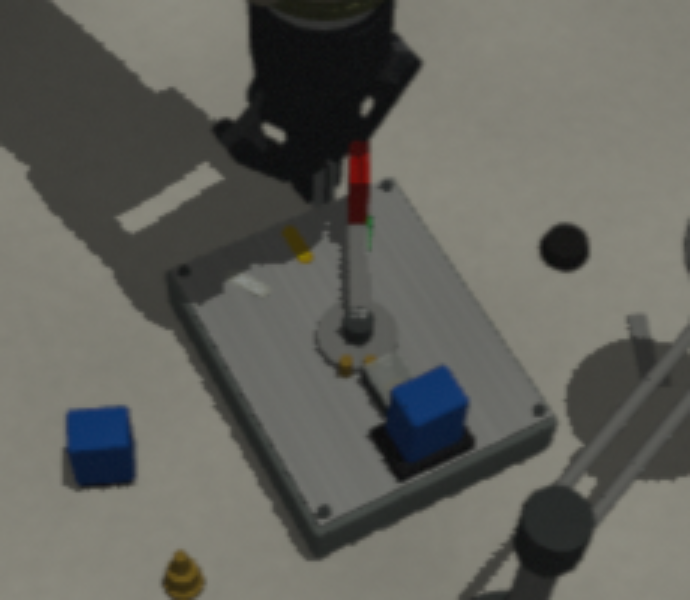

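The lever lies at the green marks and the force has fallen to zero, so it has probably snapped in. I'll nudge a little further to feel the stop.

```bash
python3 -m inch '[0.1,0,0.2,0,0,0, 0.2,0,0.3,0,0,0, 0.2,0,0.3,0,0,0]';python3 -m inch '[0.1,0,0.1,0,0,0, 0.1,0,0.2,0,0,0, 0.1,0,0.2,0,0,0]'
```

```text
time_s: 6.7
eef_pos: [468.5, 162.4, 74.3]
ee_rot: [0.707, -0.707, -0.0, -0.0]
force: [0.0, -0.4, -0.2]
grip_width: -0.002
time_s: 6.95
eef_pos: [469.4, 164.4, 74.3]
ee_rot: [0.707, -0.707, -0.0, 0.0]
force: [0.7, -0.5, 0.2]
grip_width: -0.003
```

```bash
python3 -m inch '[0.1,0,0.1,0,0,0, 0.1,0,0.2,0,0,0, 0.1,0,0.2,0,0,0]';python3 -m inch '[0.1,0,0.1,0,0,0, 0.1,0,0.2,0,0,0, 0.1,0,0.2,0,0,0]'
```

```text
time_s: 7.2
eef_pos: [470.4, 166.5, 74.3]
ee_rot: [0.707, -0.707, -0.0, 0.0]
force: [0.9, 0.0, -0.1]
grip_width: -0.002
time_s: 7.45
eef_pos: [471.4, 168.4, 74.3]
ee_rot: [-0.707, 0.707, 0.0, -0.0]
force: [0.6, -0.6, -0.1]
grip_width: 0.0
```

There's still no contact, so I'll back off sideways, raise the tool and look from above.

```bash
python3 -m inch '[-0.5,0,-1.5,0,0,0, -0.5,0,-4,0,0,0, -0.5,-2,-6,0,0,0, -0.5,-5,-7,0,0,0, -0.5,-8.5,-8,0,0,0, -0.5,-12,-10,0,0,0, -2,-14,-13,0,0,0, -4,-14,-16,0,0,0]'; python3 -m inch '[-2,0,-3,0,0,0, -4,0,-6,0,0,0, -6,0,-9,0,0,0, -8,0,-12,0,0,0, -10,0,-15,0,0,0, -11,0,-18,0,0,0, -12,0,-20,0,0,0, -12,0,-20,0,0,0]'
python3 - <<'E'
from h import *
import cv2
im=ctrl.capture("scene");cv2.imwrite("pics/s6.png",im[:,:,::-1])
im=ctrl.capture("top");cv2.imwrite("pics/t6.png",cv2.resize(im[130:390,100:400,::-1],None,fx=2.3,fy=2.3))
for v in(.55,.85,1.0,1.1):
    a=v-.55+.103;print(v,pj("top",[548.5-84*np.cos(a),132.8+84*np.sin(a),108]))
hsv=cv2.cvtColor(im,cv2.COLOR_RGB2HSV);m=((hsv[...,0]<8)|(hsv[...,0]>172))&(hsv[...,1]>150)&(hsv[...,2]>60);y,x=np.nonzero(m[300:400,200:330]);print(x.mean()+200,y.mean()+300,len(x))
E
```

```text
time_s: 8.12
eef_pos: [433.0, 7.1, 218.3]
ee_rot: [-0.706, 0.708, 0.003, 0.002]
force: [0.7, -0.8, 0.1]
grip_width: -0.002
time_s: 8.78
eef_pos: [310.2, -194.4, 214.4]
ee_rot: [-0.707, 0.707, -0.001, 0.001]
force: [0.8, 1.2, -0.3]
grip_width: 0.001
0.55 [261.6 349.7]
0.85 [245.6 345.8]
1.0 [238.3 342.1]
1.1 [233.7 339.1]
231.76436781609195 338.45402298850576 174
```

View pics/t6.png

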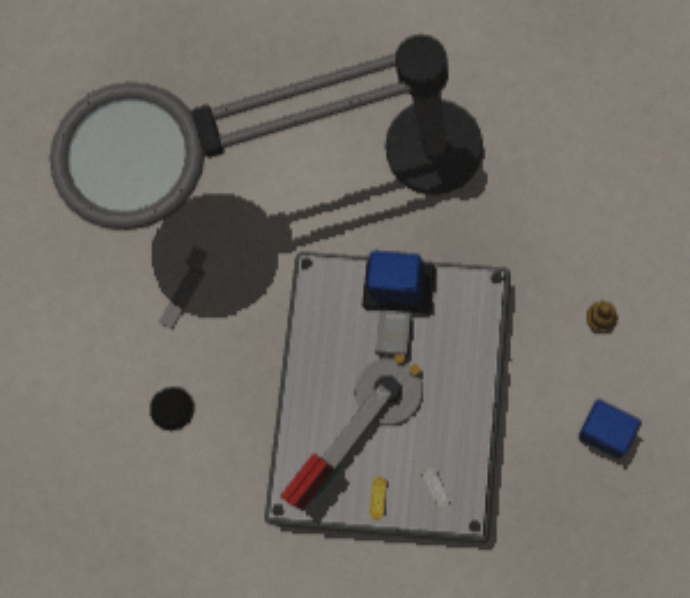

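View pics/s6.png

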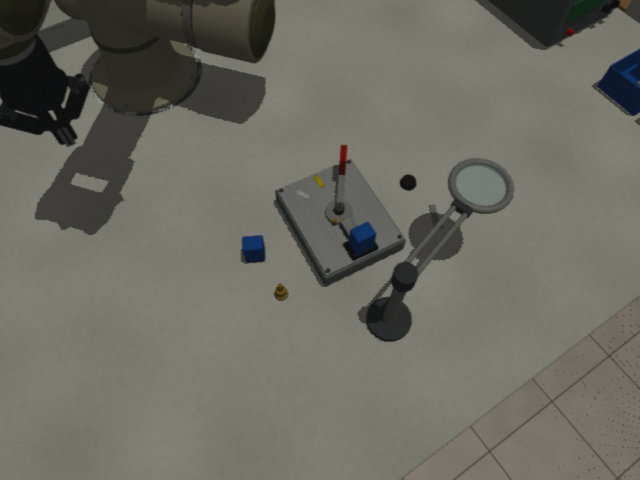

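The tab's red centroid is at (231.8,338.5), against (233.7,339.1) predicted for 1.10 rad, and the lever covers the green dots. The lens is clear, the loose parts haven't moved, and the robot is touching nothing.

```bash
python3 -c "
from rig import ctrl
print(ctrl.finish_job())"
```

```text
the job is handed in; nothing more can be done
None
```

The magnifier is swung aside and the lever is at the second stop, at the green mark. I handed the job in at about 9 s of the 48 s allowed; no verdict is reported.

- **Magnifier:** I pushed it to the left with the shut fingers on the side of the lens rim. The lens centre ended near (690, 293) mm, well clear of the jig.
- **Lever:** I then pushed the red tab from its start side, past the first detent. The force peaked at about 7 N in the readings I took, then dropped to zero as the lever snapped in.
- **Final pictures:** From above, the tab was within 2 pixels of where it should be at 1.10 rad, and the lever covered the green dots. The spare relay, contact spring, test plug and foot pad looked unmoved, and the robot was well away from everything.
- **One check that failed:** I tried to feel the hard stop by following on another 10 mm or so, but met no contact. That the lever is at the stop therefore rests on the pictures and the drop in force.

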